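Load the cam on the measuring turntable, nose to the index mark

TASK

Load the cam with the orange hub cap onto the round black face of the measuring turntable for a profile scan. Set it down gently, flat and centred in the white ring, with its pointed nose towards the red index mark, and let go. Leave the identical cam with the blue cap where it is.

Things in the scene. Friction and masses are not known exactly. Their poses are not given: they have to be found in the camera images.
- cam: Steel cam, orange hub cap, 0.3 to 0.6 kg, loose, upright on the granite. Lobe 20 mm thick, egg-shaped from above: 25 mm radius round the origin, drawn out to one nose with its tip at 40 mm. Upright round hub on it, 30 mm in diameter, 20 to 65 mm high (top 14 mm orange); grip it from above at any angle. Origin: on the hub axis at the underside; z up, x towards the nose.
- cam_nose (a point): Tip of the orange-capped cam's nose, 40 mm from the hub axis along the cam's x and 10 mm above its underside.
- turntable: Turntable, fixed, does not turn: square cream base 170 mm wide, 20 mm high; flat round black face 120 mm in diameter, its top 32 mm above the granite. White painted ring on it, 88 mm inside diameter, concentric; the cam fits inside. Flat red index mark on the base beside the face and a red dash on the rim. Origin: under the face's centre, at the base's underside; z up, x towards the red mark.
- spare_cam: The bystander: the same cam in shape and size with a blue hub cap, loose, standing upright on the granite at least 0.14 m from the orange one. Same origin and axes. Leave it.
Not all that is in view belongs to the job. Leave any turquoise look-alike of the cam alone. Of the things that look like the turntable, the larger one is meant.

How it is judged:
By the outcome, as a careful person would: the job done as asked, in the order asked, and still so for the second after the job is handed in, with the robot touching nothing.
It also fails if it takes over 32 s, if anything falls off the work surface, if the arm or the gripper's body presses on something with over 40 N, if the wrist force passes 120 N, or if a joint passes its speed limit or range.

ROBOT

A 6-joint arm with a two-finger parallel gripper is mounted at the origin on the work surface. World frame = base frame: x ahead of the robot, y to its left, z up, the work surface at z = 0. Lengths are in mm, angles in degrees, forces in N, time in s.
With the tool pointing down it reaches from about 300 to 850 mm from the base axis. Payload 4.2 kg.
Tool frame: the origin (TCP) lies on the centre line of the jaws, within the pads' length; the fingertips stand 14 mm ahead of it and the grasp point (between the pads) lies 5 mm behind it (env.finger_overhang is the z of the fingertips in the tool frame, in mm); z points along the fingers, y is the line along which they close (so a half turn about z gives the same grasp; the last joint's range is limited). The gripper opens to 91 mm and grips with 3 to 60 N. Pads are 32 mm wide; open, the fingers measure 118 mm over their backs; the gripper's body (76 mm by 178 mm) begins 60 mm behind the grasp point.
Start: joints at [71.047, 18.312, 89.639, -0, 72.044, -1.146], TCP at [175.849, 547.466, 227.976] pointing down, gripper open.
Joint ranges: [-177.97, 177.97], [-48.28, 115.42], [12.27, 149.76], [-77.06, 257.06], [2.81, 150.46], [-146.56, 146.56]. Speed limits (degrees/s): [147.25, 147.25, 180, 180, 180, 180].

INTERFACE

Orientations are given as [roll, pitch, yaw] about the fixed x, y, z axes, in that order (R = Rz(yaw) Ry(pitch) Rx(roll)).
In Python, from workcell import sensors, viewer, env gives the robot as it stands. The module is installed in compiled form; this text tells all that it offers.
- The arm moves only by the tool step_arm, never from a script. Its argument "plan" is one flat list of numbers, 6 for each row, row after row: the shift along the tool's x, y, z in cm, then the turn, a rotation vector about the tool's x, y, z in rad. In form: [x, y, z, wx, wy, wz, x, y, z, wx, wy, wz, ...]. A call has 1 to 5 rows; each row shifts and turns the commanded pose from where the row before left it, along the tool's axes as they then stand; what a row does not reach is not made up. A row lasts 1/12 s, in which the tool goes at most 41.7 mm and 7.16 degrees, less where a joint would pass 70% of its speed; a pose out of reach is approached as far as the arm can. A call is refused whole if a number of a shift passes 4.17 or a number of a turn 0.125, either way. A call with a gripper value outside its range is refused whole. "hand" is the finger opening in cm, from 0 to 9.12, set as the call begins (left out, the last holds). The fingers move at their own pace and stop on an object; "newtons" is the grip in N (left out, the last holds). Time passes only in rows, so rows that do not move let the fingers close. It gives the time, the measured TCP pose, the force, the opening and the grip force at its end, in the units of the state.
- sensors.state(): the state, without advancing time (a new reading comes with each control period).
- viewer.grab_frame(name): name is "scene" or "side" or "wrist"; returns a dict with "img" (400x640x3 uint8, red, green, blue), "fx", "fy", "cx", "cy" (pixels), "position" and "attitude" of the camera in the world. Camera axes: x right, y down, z forward; pixel columns grow to the right and rows downward; lengths in mm; the calibration is good to about 2 mm. The wrist camera is an equidistant fisheye: a pixel r from the principal point sees the ray r / f radians off the axis. A picture is of the moment at which its call begins. There is no depth.
- env.job_done(): hands the job in; it is judged then, once.
Trained networks look in a picture, given as the dict that the camera call returned (one of the last four; its "shot" number tells which), for a name from the list of things; names that differ only in an ending like _2 or _b are one class to them, and where a whole thing is asked for, a point or a joint stands for the part that bears it (a point fixed in the world has none). Each returns a list of dicts, best first, with "score" (0 to 1); they miss things now and then, are a little off and sometimes report something else, mostly with a low value. They report only what shows in the picture. A call takes as long as a camera call. They do not tell look-alikes from the thing itself.
- viewer.boxes_of(name, picture): "location" ([column, row] in pixels, amid what is visible of it).
- viewer.pinpoint(name, picture): "location" ([column, row] in pixels: a listed point, or the origin of a listed thing).
The state is a dict: "time_s": time; "qpos": joint angles; "qvel": joint speeds; "effort": joint torques, N m; "ee_pos": TCP position; "ee_rot": TCP orientation; "force": force on the tool from outside, world axes, zero at the start; "torque": the same for the moment, N m; "gripper_width": finger opening in mm; "gripper_force": force on a finger pad.
Only numpy, scipy, OpenCV 4.12 (cv2) and the standard library are available. Lean on these libraries where they do the work, as an engineer would, in place of code of your own. Each camera call takes 0.05 s, during which the arm holds its last target. There are 200 camera calls.

## Working session

There is one attempt and no reset: what is moved stays moved. The work goes in short steps, Python scripts to look and compute and a tool call to move; the robot and the scene stay as the last step left them, time stands still between calls to the robot, and variables do not carry over. Pictures are saved under pics/ and viewed, at most 10 in all, crops included, and the job is handed in when it is done.

Besides the shell and the picture viewer there is one more tool, called after ">>>" as name(argument=value, ...), one argument or row to a line, values as JSON. step_arm: Moves the arm, as the interface text tells. Its arguments: {"type":"object","properties":{"plan":{"type":"array","items":{"type":"number"}},"hand":{"type":"number"},"newtons":{"type":"number"}},"required":["plan"]}

```bash
mkdir -p pics; cat > h.py <<'E'
import numpy as np, cv2
from scipy.spatial.transform import Rotation as R
from workcell import sensors, viewer, env
def rot(a):
    a=np.array(a,float)
    if a.shape==(3,3): return a
    if a.size==3: return R.from_euler('xyz',a,degrees=True).as_matrix()
    raise ValueError(a)
def ray(p,uv,fish=False):
    x=(uv[0]-p['cx'])/p['fx'];y=(uv[1]-p['cy'])/p['fy']
    if fish:
        r=np.hypot(x,y)+1e-12; d=np.array([np.sin(r)*x/r,np.sin(r)*y/r,np.cos(r)])
    else: d=np.array([x,y,1.])
    return rot(p['attitude'])@d
def onz(p,uv,z,fish=False):
    d=ray(p,uv,fish);c=np.array(p['position'],float)
    return (c+d*(z-c[2])/d[2])[:2]
def proj(p,X,fish=False):
    c=rot(p['attitude']).T@(np.array(X,float)-np.array(p['position']))
    if fish:
        r=np.hypot(c[0],c[1])+1e-12;t=np.arctan2(r,c[2]);u=c[:2]/r*t
    else:u=c[:2]/c[2]
    return np.array([u[0]*p['fx']+p['cx'],u[1]*p['fy']+p['cy']])
def save(p,n): cv2.imwrite('pics/'+n+'.png',cv2.cvtColor(p['img'],cv2.COLOR_RGB2BGR))
E
python3 - <<'E'
from h import *
for n in ('scene','side','wrist'):
    p=viewer.grab_frame(n); save(p,n+'0'); f=n=='wrist'
    print(n,{k:v for k,v in p.items() if k!='img'})
    for t,z in (('cam',0),('cam_nose',10),('turntable',0)):
        for d in viewer.pinpoint(t,p): print(t,np.round(d['location']),round(d['score'],2),np.round(onz(p,d['location'],z,f)))
s=sensors.state();print(s)
a=cv2.imread('pics/scene0.png');b=cv2.imread('pics/side0.png')
cv2.imwrite('pics/both.png',cv2.resize(np.vstack([a,b]),(480,600)))
E
```

```text
scene {'fx': 449.5412699518896, 'fy': 449.5412699518896, 'cx': 320.47858526975244, 'cy': 204.20377721457356, 'position': array([806.74386704, 346.58349299, 647.63995745]), 'attitude': array([-139.85044012,    0.80906882,  140.51183185]), 'shot': 1}
cam [322. 262.] 0.73 [547.  20.]
cam [235. 154.] 0.68 [ 516. -301.]
cam [336. 169.] 0.67 [ 383. -133.]
cam [304. 209.] 0.56 [497. -91.]
cam_nose [342. 254.] 0.96 [514.  35.]
cam_nose [332. 152.] 0.93 [ 364. -169.]
cam_nose [287. 210.] 0.77 [ 528. -102.]
turntable [375. 354.] 0.92 [587. 193.]
turntable [445. 247.] 0.85 [362. 133.]
side {'fx': 368.40426087002146, 'fy': 368.40426087002146, 'cx': 317.61479024330004, 'cy': 202.97606346499668, 'position': array([ 45.01937869, 440.81599876, 465.07833273]), 'attitude': array([-123.37751675,   -0.50124568, -138.85146772]), 'shot': 2}
cam [318. 207.] 0.84 [495. -82.]
cam [370. 216.] 0.75 [ 387. -130.]
cam [267. 222.] 0.6 [538.  33.]
cam_nose [390. 209.] 0.95 [ 363. -171.]
cam_nose [276. 223.] 0.59 [510.  33.]
cam_nose [317. 189.] 0.56 [ 538. -126.]
turntable [190. 246.] 0.71 [591. 187.]
turntable [2
[... 252 characters left out ...]
.21121406e+01]), 'shot': 3}
{'time_s': 0.6, 'qpos': array([ 7.10453190e+01,  1.83093400e+01,  8.96399191e+01,  2.30640202e-03,
        7.20442173e+01, -1.14822872e+00]), 'qvel': array([ 0.07818467, -0.12304365, -0.05885996,  0.03877897, -0.06342504,
        0.03285619]), 'effort': array([-3.13105256e-04, -4.12124956e+01, -2.32138056e+01,  7.28734536e-02,
        3.79296625e-02, -1.17945112e-05]), 'ee_pos': array([175.84698276, 547.45409437, 227.99537288]), 'ee_rot': array([ 1.79993434e+02, -2.06298197e-03,  1.62192837e+02]), 'force': array([0.02073247, 0.16602586, 0.03865882]), 'torque': array([-0.02132356, -0.01305701, -0.0139978 ]), 'gripper_force': 0.0, 'gripper_width': 91.24857319318713}
```

View pics/scene0.png

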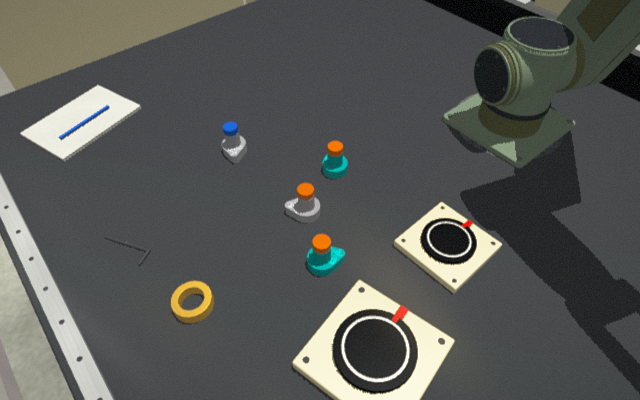

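View pics/wrist0.png

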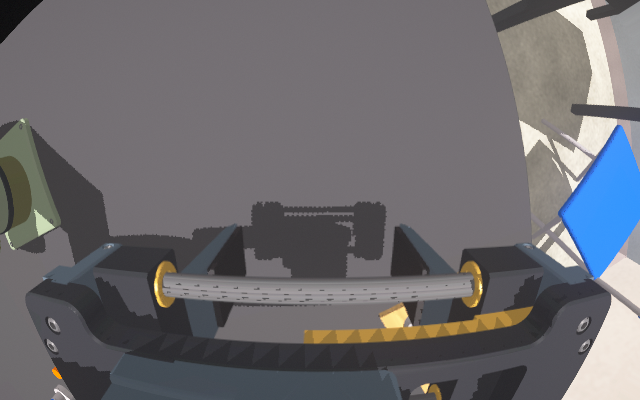

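The scene view shows these orange-capped candidates: steel at (304,205), turquoise at (335,160) and turquoise at (322,255). The blue-capped spare is at (232,142). There are two turntables, the larger at (375,350) and the smaller at (449,240). I choose the steel cam at (304,205) and the larger table at (375,350). The wrist view shows only empty granite and the gripper.

```bash
cat > m.py <<'E'
from h import *
from scipy.optimize import least_squares
def blobs(p,lo,hi,amin=15):
    m=cv2.inRange(cv2.cvtColor(p['img'],cv2.COLOR_RGB2HSV),lo,hi)
    n,l,s,c=cv2.connectedComponentsWithStats(m)
    return [(c[i],s[i,4],l==i) for i in range(1,n) if s[i,4]>=amin]
def near(bl,uv): return min(bl,key=lambda b:np.hypot(*(b[0]-uv)))
def circ(P):
    P=np.asarray(P);r=least_squares(lambda q:np.hypot(P[:,0]-q[0],P[:,1]-q[1])-q[2],[*P.mean(0),44],loss='soft_l1',f_scale=1)
    return r.x
def ring(p,c0,fish=False,z=32):
    g=p['img'].min(2); P=[]
    for r,c in np.argwhere(g>150):
        q=onz(p,(c,r),z,fish)
        if 38<np.hypot(*(q-c0))<54: P.append(q)
    return (circ(P),len(P)) if len(P)>10 else None
E
python3 - <<'E'
from m import *
ps={n:viewer.grab_frame(n) for n in('scene','side')}
est=np.array([497,-88.]);tt=np.array([589,190.])
for n,p in ps.items():
    b=near(blobs(p,(3,150,120),(14,255,255)),proj(p,[*est,58]))
    print(n,'orange',b[0],b[1],onz(p,b[0],60))
    r=ring(p,tt);print('ring',r)
    for b in blobs(p,(0,180,100),(2,255,255),8)+blobs(p,(174,180,100),(180,255,255),8): print('red',b[0],b[1],onz(p,b[0],22))
    for t,z in(('cam',0),('cam_nose',10)):
        for d in viewer.pinpoint(t,p): print(t,d['location'],round(d['score'],2),onz(p,d['location'],z))
p=ps['scene'];q=ps['side'];c=proj(q,[*est,30]).astype(int)
a=cv2.resize(p['img'][165:245,255:355],(500,400));b=cv2.resize(q['img'][c[1]-40:c[1]+40,c[0]-30:c[0]+30],(300,400))
save({'img':np.hstack([a,b])},'crop1')
E
```

```text
scene orange [305.35833333 192.49166667] 120 [501.05715819 -79.0613578 ]
ring (array([592.08256328, 192.90862637,  45.85650609]), 643)
red [466.64705882 223.70588235] 34 [311.14502529 132.71718742]
red [396.98039216 315.1372549 ] 51 [528.76307836 176.19606362]
cam [325.2, 264.0] 0.91 [544.53568897  26.56581806]
cam [303.0, 209.9] 0.67 [500.12744018 -91.21407691]
cam [333.7, 170.4] 0.63 [ 389.45668159 -132.39655341]
cam_nose [334.7, 153.5] 0.76 [ 362.86627633 -160.42666731]
cam_nose [285.1, 209.6] 0.64 [ 529.61589599 -106.27316934]
cam_nose [346.9, 255.6] 0.55 [509.76668424  42.2732527 ]
side orange [318.65714286 186.5       ] 70 [487.54508525 -74.3768931 ]
ring (array([589.6846857 , 192.86834444,  45.94409764]), 344)
red [206.66666667 244.        ] 24 [547.07040068 174.44124428]
red [215.41176471 251.70588235] 34 [516.91959536 176.66076775]
cam [370.9, 215.4] 0.93 [ 387.20762721 -134.12664569]
cam [267.7, 215.6] 0.78 [554.48992473  16.74709105]
cam [319.7, 209.6] 0.77 [485.31921475 -76.31005354]
cam_nose [388.8, 210.2] 0.83 [ 361.7911848 -164.3429678]
cam_nose [274.5, 224.9] 0.78 [508.62677703  38.94160967]
cam_nose [318.3, 189.2] 0.6 [ 534.57375269 -127.94163789]
```

View pics/crop1.png

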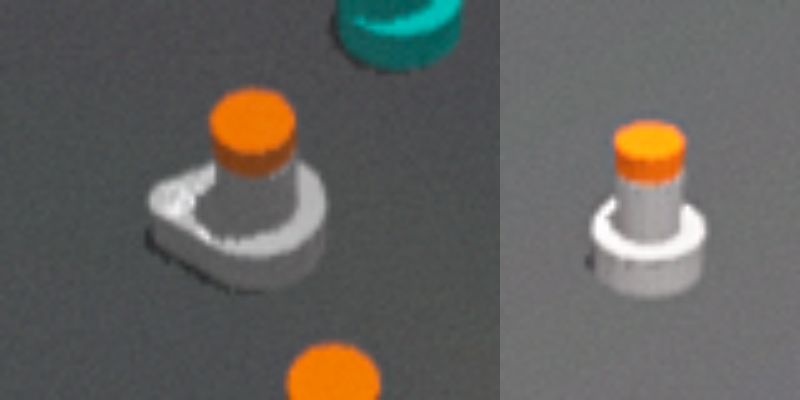

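The crop shows a steel cam with an orange cap and no turquoise, nose pointing left in the scene view, so the choice holds. I'll travel to a viewing pose beside it.

>>> step_arm(
  plan=[0,0,0.9,0,0,-0.104,0,0,0.9,0,0,-0.104,0,0,0.9,0,0,-0.103,-2.19,-3.48,0,0,0,0,-2.19,-3.48,0,0,0,0],
  hand=9.1,
)

```text
time_s: 1.32
ee_pos: [219.3, 477.8, 199.9]
ee_rot: [-179.9, -0.0, -179.8]
force: [1.8, 0.5, 0.1]
gripper_width: 91.1
gripper_force: 0.0
```

>>> step_arm(
  plan=[-2.19,-3.48,0,0,0,0,-2.19,-3.48,0,0,0,0,-2.19,-3.48,0,0,0,0,-2.19,-3.48,0,0,0,0,-2.19,-3.48,0,0,0,0],
)

```text
time_s: 1.73
ee_pos: [329.8, 302.2, 201.2]
ee_rot: [180.0, 0.0, -180.0]
force: [0.1, 0.9, 0.7]
gripper_width: 91.0
gripper_force: 0.0
```

>>> step_arm(
  plan=[-2.19,-3.48,0,0,0,0,-2.19,-3.48,0,0,0,0,-2.19,-3.48,0,0,0,0,-2.19,-3.48,0,0,0,0,-2.19,-3.48,0,0,0,0],
)

```text
time_s: 2.15
ee_pos: [439.5, 128.0, 201.3]
ee_rot: [180.0, 0.1, -180.0]
force: [0.6, 0.6, -0.4]
gripper_width: 90.7
gripper_force: 0.0
```

>>> step_arm(
  plan=[-2.19,-3.48,0,0,0,0,-2.19,-3.48,0,0,0,0,-2.19,-3.48,0,0,0,0,-2.19,-3.48,0,0,0,0,-2.19,-3.48,0,0,0,0],
)

```text
time_s: 2.57
ee_pos: [549.1, -46.1, 201.1]
ee_rot: [180.0, 0.0, 180.0]
force: [0.3, -0.4, 0.6]
gripper_width: 90.7
gripper_force: 0.0
```

>>> step_arm(
  plan=[-2.19,-3.48,0,0,0,0,0,0,0,0,0,0],
)

```text
time_s: 2.73
ee_pos: [573.9, -84.9, 200.5]
ee_rot: [-179.8, 0.2, 179.7]
force: [0.1, 0.2, 0.2]
gripper_width: 91.2
gripper_force: 0.0
```

```bash
python3 - <<'E'
from m import *
s=sensors.state();print(s['time_s'],s['ee_pos'],s['ee_rot'],s['qpos'],s['force'])
p=viewer.grab_frame('wrist');save(p,'wrist1');est=[495,-82]
print(proj(p,[*est,65],1),proj(p,[*s['ee_pos']],1))
for t,z in(('cam',0),('cam_nose',10)):
    for d in viewer.pinpoint(t,p): print(t,d['location'],round(d['score'],2),onz(p,d['location'],z,1))
for b in blobs(p,(3,150,120),(14,255,255)): print('or',b[0],b[1],onz(p,b[0],65,1))
E
```

```text
2.7333 [573.89252342 -84.85886111 200.54069578] [-179.80805133    0.20452558  179.73381949] [ -9.4600112   19.70158793  91.64426122  -0.16862268  68.42166911
 -99.13179133] [0.14735192 0.2396327  0.21895023]
[321.12690335 115.63820821] [318.09322436 259.87351321]
cam [406.6, 164.2] 0.82 [550.45865336  20.30552361]
cam [271.5, 25.5] 0.77 [ 385.79540995 -137.82719817]
cam [319.0, 118.4] 0.72 [497.99367259 -84.01394178]
cam_nose [241.3, 10.4] 0.75 [ 366.64596394 -171.5705654 ]
cam_nose [292.9, 147.3] 0.65 [ 530.11899504 -113.48062498]
cam_nose [422.8, 130.1] 0.57 [508.45202152  35.53682237]
or [272.41489362  15.2287234 ] 188 [ 395.10307939 -127.24140868]
or [317.67024129 119.28016086] 746 [498.41722423 -85.23552255]
or [522.88059701 148.23134328] 134 [517.72658597 140.19279041]
or [411.86666667 166.5047619 ] 105 [542.69127409   6.90819004]
or [529.32653061 164.36734694] 49 [535.2481443  152.31165867]
or [430.15789474 178.92105263] 38 [554.89414269  27.25823974]
```

View pics/wrist1.png

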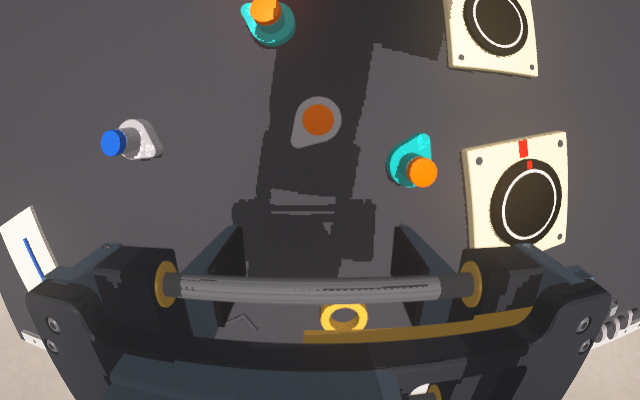

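The wrist view shows the steel cam with orange cap at (318,119), nose pointing down-left. The turquoise ones are at (265,20) and (420,160), the blue-capped spare at (130,140), and the big table at (525,200).

```bash
python3 - <<'E'
from m import *
p=viewer.grab_frame('wrist')
im=p['img'].astype(int); sub=im[85:160,275:360]
print(sub[::8,::8].max(2))
c=np.array([498.2,-85.2])
hsv=cv2.cvtColor(p['img'],cv2.COLOR_RGB2HSV)
for thr in (75,85,95):
    m=(im.max(2)>thr).astype(np.uint8); 
    box=np.zeros_like(m);box[85:158,283:348]=1; m&=box
    n,l,s,cc=cv2.connectedComponentsWithStats(m);i=l[119,318]
    P=np.array([onz(p,(x,y),20,1) for y,x in np.argwhere(l==i)])
    d=P-c;r=np.hypot(*d.T)
    ang=np.degrees(np.arctan2(d[:,1],d[:,0])); far=r>29
    w,v=np.linalg.eigh(np.cov(d.T));
    print(thr,len(P),r.max(),'centroid',np.degrees(np.arctan2(*d.mean(0)[::-1])),d.mean(0),'far',np.median(ang[far]),far.sum(),'axis',np.degrees(np.arctan2(v[1,1],v[0,1])))
r=ring(p,np.array([591,193.]),1);print('ring',r)
for b in blobs(p,(0,180,100),(2,255,255),8)+blobs(p,(174,180,100),(180,255,255),8): print('red',b[0],b[1],onz(p,b[0],22,1))
E
```

```text
[[ 53  53  53  53  52  51  52  50  50  52  51]
 [ 52  53  53  52  52  53  51  51  50  50  53]
 [ 53  53  53  52  80  92  52  52  52  54  52]
 [ 52  54  53 119 132 138 118  57  52  52  51]
 [ 53  51 115 163 162 163 164 120  52  52  53]
 [ 53  52 119 162 163 160 161 121  54  52  54]
 [ 52  52 115 157 160 160 153 120  52  52  90]
 [ 52  52 117 117 118 118 120  53  54  53  91]
 [ 53  51 118 117  74  52  53  53  53  53  54]
 [ 52  51  52  52  52  53  52  53  53  52  64]]
75 1981 40.492282589597345 centroid -42.36186361342468 [ 3.18135995 -2.90110007] far -43.22709486863798 167 axis 136.71840631978318
85 1935 39.8407342397181 centroid -43.52499089783442 [ 3.16345739 -3.00463244] far -43.27882287583813 158 axis 137.17882307807122
95 1900 39.739377966288615 centroid -41.716417242053865 [ 3.20036644 -2.85306787] far -43.33055088303828 149 axis 136.08198523440493
ring (array([592.66938547, 190.86911009,  45.87931744]), 510)
```

>>> step_arm(
  plan=[3.8,0,0,0,0,0,3.8,0,0,0,0,0,0,0,4,0,0,0,0,0,3,0,0,0,0,0,0,0,0,0],
)

```text
time_s: 3.35
ee_pos: [489.0, -76.6, 127.1]
ee_rot: [179.9, -0.6, -179.9]
force: [-0.5, -0.1, -0.2]
gripper_width: 91.0
gripper_force: 0.0
```

```bash
python3 - <<'E'
from m import *
s=sensors.state();print(s['time_s'],s['ee_pos'],s['ee_rot'])
for n in ('wrist','scene'):
    p=viewer.grab_frame(n);f=n=='wrist'
    for b in blobs(p,(3,150,120),(14,255,255)): print(n,'or',b[0],b[1],onz(p,b[0],65,f))
E
```

```text
3.35 [489.04847048 -76.63133984 127.0548612 ] [ 179.87381722   -0.57493433 -179.8790553 ]
wrist or [523.87179487  33.66666667] 156 [327.30030437  93.56595125]
wrist or [249.91105121  89.5606469 ] 371 [ 389.64775414 -124.77661406]
wrist or [306.73023635 232.68948655] 1227 [496.12094928 -85.09631198]
wrist or [541.55704698 234.59731544] 149 [503.05222496 132.12941086]
wrist or [547.05263158 251.21052632] 19 [520.86884569 145.45227692]
scene or [305.05940594 191.12376238] 202 [502.08413914 -78.27688873]
scene or [321.44545455 244.83636364] 110 [552.61296739  27.62545773]
scene or [400.08602151 312.95698925] 93 [542.14258549 188.370704  ]
```

>>> step_arm(
  plan=[0,0,0,0,0,0],
)

```text
time_s: 3.53
ee_pos: [495.5, -78.4, 132.6]
ee_rot: [-180.0, 0.2, -179.9]
force: [0.2, -0.1, 0.5]
gripper_width: 90.9
gripper_force: 0.0
```

>>> step_arm(
  plan=[0,0,0,0,0,0,0,0,0,0,0,0],
)

```text
time_s: 3.7
ee_pos: [495.4, -78.8, 132.4]
ee_rot: [-180.0, 0.2, -180.0]
force: [0.1, 0.2, 0.3]
gripper_width: 90.6
gripper_force: 0.0
```

>>> step_arm(
  plan=[-0.23,-0.62,1.5,0,0,0,0,0,2.5,0,0,0,0,0,2.5,0,0,0,0,0,1.7,0,0,0,0,0,0,0,0,0],
)

```text
time_s: 4.12
ee_pos: [494.7, -84.7, 46.6]
ee_rot: [179.9, -0.3, -180.0]
force: [-0.2, 1.4, 0.6]
gripper_width: 91.1
gripper_force: 0.0
```

>>> step_arm(
  plan=[0,0,0,0,0,0,0,0,0,0,0,0],
)

```text
time_s: 4.28
ee_pos: [497.8, -85.3, 50.2]
ee_rot: [-180.0, 0.2, -180.0]
force: [-0.6, 0.0, 0.2]
gripper_width: 90.9
gripper_force: 0.0
```

```bash
python3 - <<'E'
from m import *
s=sensors.state();print(s['time_s'],s['ee_pos'],s['force'])
p=viewer.grab_frame('wrist');save(p,'wrist2')
for b in blobs(p,(3,150,120),(14,255,255)): print('or',b[0],b[1],onz(p,b[0],65,1))
a=p['img'][200:400,180:460]; q=viewer.grab_frame('side');c=proj(q,[498,-85,40]).astype(int);b=q['img'][c[1]-50:c[1]+50,c[0]-70:c[0]+70]
save({'img':np.vstack([cv2.resize(a,(420,300)),cv2.resize(b,(420,300))])},'crop2')
E
```

```text
4.2833 [497.77891634 -85.29786961  50.24905603] [-0.61274434  0.04013143  0.20331513]
or [579.64285714   6.64285714] 112 [335.42637539  74.52046313]
or [588.70454545  19.84090909] 44 [342.07282804  82.50309688]
or [218.81061807  53.38431062] 2524 [ 387.85021646 -131.3099402 ]
or [318.00163132 260.19793366] 1839 [490.57290058 -85.32537764]
or [594.36470588 252.01764706] 170 [496.6064412 112.3626115]
or [598.89189189 274.08108108] 37 [516.42804065 128.66377576]
```

View pics/crop2.png

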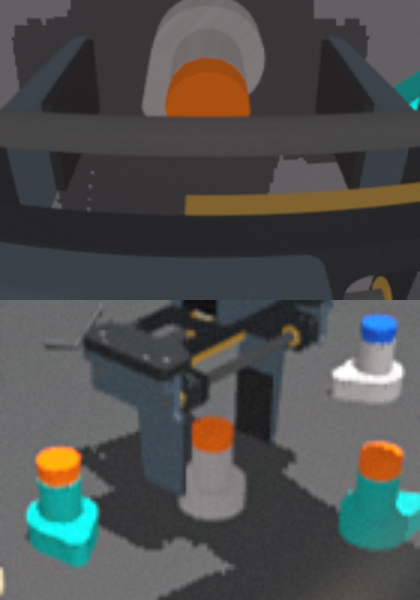

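The steel hub stands midway between the open fingers and nothing else is near them. I'll lower 9 mm and close.

>>> step_arm(
  plan=[0,0,0.9,0,0,0,0,0,0,0,0,0],
)

```text
time_s: 4.55
ee_pos: [496.2, -85.0, 39.6]
ee_rot: [180.0, -0.0, -180.0]
force: [0.5, 0.2, 0.1]
gripper_width: 91.1
gripper_force: 0.0
```

>>> step_arm(
  plan=[0,0,0,0,0,0,0,0,0,0,0,0,0,0,0,0,0,0,0,0,0,0,0,0,0,0,0,0,0,0],
  hand=2.4,
  newtons=30,
)

```text
time_s: 4.97
ee_pos: [496.6, -85.1, 40.0]
ee_rot: [180.0, 0.0, -180.0]
force: [-0.3, -0.0, -0.0]
gripper_width: 60.9
gripper_force: 0.0
```

>>> step_arm(
  plan=[0,0,0,0,0,0,0,0,0,0,0,0,0,0,0,0,0,0],
)

```text
time_s: 5.22
ee_pos: [496.5, -85.1, 40.0]
ee_rot: [180.0, 0.0, -180.0]
force: [0.3, -0.3, 0.6]
gripper_width: 40.8
gripper_force: 0.0
```

>>> step_arm(
  plan=[0,0,0,0,0,0,0,0,0,0,0,0,0,0,0,0,0,0,0,0,0,0,0,0],
)

```text
time_s: 5.55
ee_pos: [496.5, -85.1, 39.9]
ee_rot: [-180.0, 0.0, -180.0]
force: [-0.5, 0.0, 0.0]
gripper_width: 29.3
gripper_force: 30.0
```

```bash
python3 - <<'E'
from m import *
s=sensors.state();print(s['time_s'],s['gripper_width'],s['gripper_force'])
p=viewer.grab_frame('wrist')
im=p['img'].astype(int);m=((im.max(2)>85)&(im.max(2)-im.min(2)<25))
P=np.array([[*onz(p,(x,y),20,1)] for y,x in np.argwhere(m)])
d=P-[497,-85.1];r=np.hypot(*d.T);k=(r<45)&(r>30);print('n',k.sum(),np.median(np.degrees(np.arctan2(d[k,1],d[k,0]))))
E
```

```text
5.55 29.323718773229096 30.000011175870895
n 11 98.63551882899844
```

>>> step_arm(
  plan=[0,0,-1,0,0,0,0,0,-3,0,0,0,0,0,-4,0,0,0,0,0,-3,0,0,0,0,0,0,0,0,0],
)

```text
time_s: 6.02
ee_pos: [500.1, -85.7, 156.1]
ee_rot: [-179.9, 0.7, -180.0]
force: [1.7, 0.4, -4.2]
gripper_width: 29.3
gripper_force: 30.0
```

>>> step_arm(
  plan=[-1.3,2.1,0,0,0,0,-2.2,3.4,0,0,0,0,-2.2,3.4,0,0,0,0,-2.2,3.4,0,0,0,0,-2.2,3.4,0,0,0,0],
)

```text
time_s: 6.43
ee_pos: [596.8, 73.5, 148.4]
ee_rot: [-180.0, -0.2, 180.0]
force: [1.0, -1.3, -4.3]
gripper_width: 29.8
gripper_force: 30.0
```

>>> step_arm(
  plan=[-2.2,3.4,0,0,0,0,-2.2,3.4,0,0,0,0,-2.2,3.4,0,0,0,0,-0.8,1.8,0,0,0,0,0,0,0,0,0,0],
)

```text
time_s: 6.85
ee_pos: [672.0, 196.8, 147.1]
ee_rot: [179.9, -0.1, -179.8]
force: [0.0, -0.4, -5.2]
gripper_width: 29.6
gripper_force: 30.0
```

>>> step_arm(
  plan=[0,0,0,0,0,0,0,0,0,0,0,0,0,0,0,0,0,0],
)

```text
time_s: 7.1
ee_pos: [670.4, 190.7, 149.1]
ee_rot: [-179.9, -0.1, 180.0]
force: [0.4, -1.1, -4.4]
gripper_width: 29.5
gripper_force: 30.0
```

```bash
cat > t.py <<'E'
from m import *
s=sensors.state();print(s['time_s'],s['ee_pos'],s['ee_rot'],s['qpos'],s['gripper_width'],s['force'])
p=viewer.grab_frame('wrist');save(p,'wrist3')
r=ring(p,np.array([591.5,192.]),1);print('ring',r)
h=cv2.cvtColor(p['img'],cv2.COLOR_RGB2HSV)
m=((h[...,0]<3)|(h[...,0]>173))&(h[...,1]>170)&(h[...,2]>90)
n,l,st,c=cv2.connectedComponentsWithStats(m.astype(np.uint8))
for i in range(1,n):
    if st[i,4]>6:
        for z in (20,32):
            q=onz(p,c[i],z,1);d=q-r[0][:2];print('red',c[i],st[i,4],z,q,np.degrees(np.arctan2(d[1],d[0])),np.hypot(*d))
# base: cream
m=((h[...,1]>15)&(h[...,1]<110)&(h[...,2]>150)&(h[...,0]>12)&(h[...,0]<40)).astype(np.uint8)
n,l,st,c=cv2.connectedComponentsWithStats(cv2.morphologyEx(m,cv2.MORPH_OPEN,np.ones((3,3))));u=proj(p,[*(r[0][:2]),20],1)
i=1+np.argmax(st[1:,4]);P=np.array([onz(p,(x,y),20,1) for y,x in np.argwhere(l==i)],np.float32)
print('base',cv2.minAreaRect(P))
E
python3 t.py
```

```text
7.1 [670.3920757  190.65059708 149.0991796 ] [-1.79945738e+02 -1.36837852e-01  1.79954880e+02] [ 1.49374964e+01  3.22786103e+01  7.82579002e+01 -1.81805619e-02
  6.96097046e+01 -7.50110919e+01] 29.48461482186135 [ 0.41417763 -1.14919069 -4.44912015]
ring (array([592.45734946, 191.45201335,  45.8062046 ]), 1134)
base ((592.4229736328125, 191.97183227539062), (168.45169067382812, 168.5240020751953), 12.64797306060791)
```

View pics/wrist3.png

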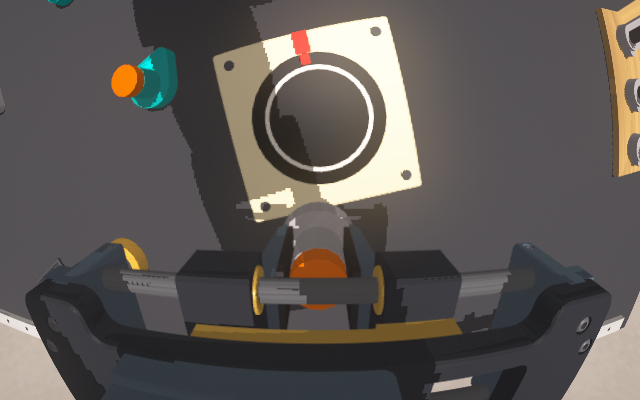

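The wrist view shows the cam held with its lobe at (318,210). The ring is centred at (318,117), and the red mark at (302,45) is on the −x side, so the table is at (592.4, 191.7) with yaw −167.4°. The cam has to turn −124.2°.

>>> step_arm(
  plan=[2,0,0,0,0,0,3.8,0.15,0,0,0,0.1,2,0,0,0,0,0.12,0,0,0,0,0,0.12,0,0,0,0,0,0.12],
)

```text
time_s: 7.57
ee_pos: [591.7, 194.4, 150.7]
ee_rot: [-180.0, -0.0, 153.3]
force: [1.4, 0.6, -4.8]
gripper_width: 29.7
gripper_force: 30.0
```

>>> step_arm(
  plan=[0,0,0,0,0,0.12,0,0,0,0,0,0.12,0,0,0,0,0,0.12,0,0,0,0,0,0.12,0,0,0,0,0,0.12],
)

```text
time_s: 7.98
ee_pos: [593.2, 194.3, 150.4]
ee_rot: [180.0, 0.0, 118.9]
force: [0.6, 0.7, -4.7]
gripper_width: 29.4
gripper_force: 30.0
```

>>> step_arm(
  plan=[0,0,0,0,0,0.12,0,0,0,0,0,0.12,0,0,0,0,0,0.12,0,0,0,0,0,0.12,0,0,0,0,0,0.12],
)

```text
time_s: 8.4
ee_pos: [593.2, 194.3, 150.4]
ee_rot: [180.0, -0.0, 84.5]
force: [0.3, 0.3, -5.2]
gripper_width: 29.8
gripper_force: 30.0
```

>>> step_arm(
  plan=[0,0,0,0,0,0.12,0,0,0,0,0,0.12,0,0,0,0,0,0.12,0,0,0,0,0,0.147,0,0,0,0,0,0],
)

```text
out of range
```

>>> step_arm(
  plan=[0,0,0,0,0,0.12,0,0,0,0,0,0.12,0,0,0,0,0,0.12,0,0,0,0,0,0.12,-0.16,0.08,0,0,0,0.025],
)

```text
time_s: 8.82
ee_pos: [593.1, 192.8, 150.4]
ee_rot: [180.0, -0.0, 55.7]
force: [0.0, -0.7, -4.4]
gripper_width: 29.4
gripper_force: 30.0
```

>>> step_arm(
  plan=[0,0,3,0,0,0,0,0,3,0,0,0,0,0,0,0,0,0,0,0,0,0,0,0],
)

```text
time_s: 9.15
ee_pos: [591.9, 192.6, 88.9]
ee_rot: [-179.8, 0.2, 56.0]
force: [0.9, -0.3, -4.5]
gripper_width: 29.4
gripper_force: 30.0
```

```bash
cat > v.py <<'E'
from m import *
import sys
s=sensors.state();print(s['time_s'],s['ee_pos'],s['ee_rot'],s['force'])
im=[]
for n in ('scene','side'):
    p=viewer.grab_frame(n)
    for t,z in(('cam',s['ee_pos'][2]-40),('cam_nose',s['ee_pos'][2]-30)):
        for d in viewer.pinpoint(t,p):
            q=onz(p,d['location'],z)
            if np.hypot(*(q-[592,192]))<70: print(n,t,d['location'],round(d['score'],2),q)
    c=proj(p,[592,192,50]).astype(int);c[1]=min(c[1],335)
    im.append(cv2.resize(p['img'][c[1]-65:c[1]+65,c[0]-85:c[0]+85],(390,300)))
save({'img':np.vstack(im)},sys.argv[1])
E
python3 v.py place1
```

```text
9.15 [591.93934558 192.60337399  88.91302544] [-179.84532693    0.19203965   55.9971783 ] [ 0.85276105 -0.34133221 -4.47844603]
scene cam [377.1, 340.5] 0.83 [589.18447156 192.59889113]
side cam [178.1, 225.1] 0.89 [602.76976329 193.83994174]
side cam_nose [199.3, 224.7] 0.63 [561.68546633 173.37117145]
```

View pics/place1.png

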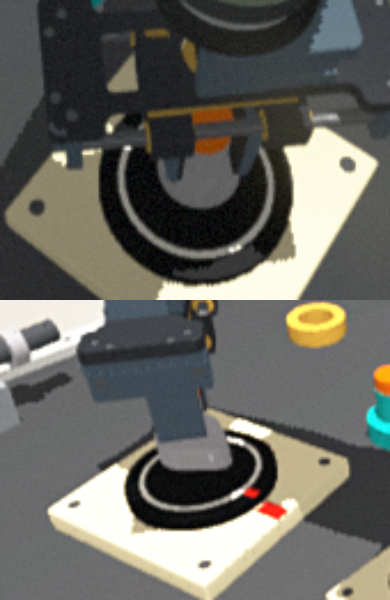

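In both views the cam hangs over the ring with its nose towards the red mark. I'll lower it slowly.

>>> step_arm(
  plan=[0,0,0.8,0,0,0,0,0,0.6,0,0,0,0,0,0.2,0,0,0,0,0,0,0,0,0,0,0,0,0,0,0],
)

```text
time_s: 9.87
ee_pos: [593.1, 193.6, 73.5]
ee_rot: [-180.0, 0.0, 56.0]
force: [0.7, -0.5, -5.8]
gripper_width: 29.8
gripper_force: 30.0
```

>>> step_arm(
  plan=[0,0,0.05,0,0,0,0,0,0.05,0,0,0,0,0,0.05,0,0,0,0,0,0,0,0,0],
)

```text
time_s: 10.2
ee_pos: [593.3, 193.7, 72.4]
ee_rot: [-180.0, -0.0, 56.0]
force: [-0.3, 0.3, -5.0]
gripper_width: 29.6
gripper_force: 30.0
```

>>> step_arm(
  plan=[-0.1,0.04,0,0,0,0,0,0,0.04,0,0,0,0,0,0,0,0,0,0,0,0,0,0,0],
)

```text
time_s: 10.53
ee_pos: [593.1, 192.6, 72.1]
ee_rot: [-180.0, -0.0, 56.0]
force: [0.7, 0.4, -5.3]
gripper_width: 29.2
gripper_force: 30.0
```

>>> step_arm(
  plan=[0,0,0.04,0,0,0,0,0,0,0,0,0],
)

```text
time_s: 10.7
ee_pos: [593.2, 192.6, 71.9]
ee_rot: [180.0, -0.0, 56.0]
force: [-0.3, 0.6, -3.2]
gripper_width: 29.9
gripper_force: 30.0
```

The force is easing, so the cam has touched down. I'll lower a touch more and release.

>>> step_arm(
  plan=[0,0,0.03,0,0,0,0,0,0,0,0,0],
)

```text
time_s: 10.87
ee_pos: [593.2, 192.6, 71.9]
ee_rot: [180.0, -0.0, 56.0]
force: [-2.1, 0.6, 1.1]
gripper_width: 29.0
gripper_force: 30.0
```

>>> step_arm(
  plan=[0,0,0,0,0,0,0,0,0,0,0,0,0,0,0,0,0,0,0,0,0,0,0,0,0,0,0,0,0,0],
  hand=6.5,
)

```text
time_s: 11.28
ee_pos: [593.3, 192.7, 71.5]
ee_rot: [180.0, -0.0, 56.0]
force: [0.5, -1.1, 0.1]
gripper_width: 59.3
gripper_force: 0.0
```

>>> step_arm(
  plan=[0,0,0,0,0,0,0,0,-1.5,0,0,0,0,0,-3,0,0,0,0,0,-3,0,0,0,0,0,-3,0,0,0],
)

```text
time_s: 11.7
ee_pos: [592.8, 192.5, 177.2]
ee_rot: [-180.0, 0.0, 56.0]
force: [-0.3, -0.1, 0.5]
gripper_width: 65.3
gripper_force: 0.0
```

>>> step_arm(
  plan=[-3,0,0,0,0,0,-3.5,0,0,0,0,0,-1.5,0,0,0,0,0,0,0,0,0,0,0,0,0,0,0,0,0],
)

```text
time_s: 12.12
ee_pos: [548.5, 126.1, 176.8]
ee_rot: [180.0, -0.1, 55.9]
force: [0.8, 0.3, -0.4]
gripper_width: 64.9
gripper_force: 0.0
```

```bash
cat > f.py <<'E'
from m import *
s=sensors.state();print(s['time_s'],s['ee_pos'],s['ee_rot'],s['force'])
p=viewer.grab_frame('wrist');save(p,'final')
print('ring',ring(p,np.array([592.4,191.7]),1))
for b in blobs(p,(3,150,120),(14,255,255)):
    q=onz(p,b[0],97,1)
    if np.hypot(*(q-[592,192]))<40: print('cap',b[0],b[1],q,'pos',p['position'])
for t,z in(('cam',32),('cam_nose',42)):
    for d in viewer.pinpoint(t,p):
        q=onz(p,d['location'],z,1)
        if np.hypot(*(q-[592,192]))<70: print(t,d['location'],d['score'],q)
im=p['img'].astype(int);k=(im.max(2)>70)&(im.max(2)-im.min(2)<30)
I=np.argwhere(k);Q=np.array([onz(p,(x,y),52,1) for y,x in I]);d=Q-[592.4,191.7]
a=np.hypot(*d.T);w=(a>28)&(a<41);print('nose',w.sum(),np.degrees(np.arctan2(*np.median(d[w],0)[::-1])))
c=proj(p,[592,192,50],1).astype(int);x0=max(c[0]-80,0);y0=max(c[1]-80,0)
save({'img':cv2.resize(p['img'][y0:y0+160,x0:x0+160],(600,600))},'finalc');print(x0,y0)
E
python3 f.py
```

```text
12.1167 [548.46147826 126.06549074 176.78694901] [ 1.79967711e+02 -7.14633543e-02  5.58926721e+01] [ 0.84853025  0.31181331 -0.36550898]
ring (array([592.54272349, 191.49506967,  45.70839591]), 915)
cap [330.71641791 113.29850746] 67 [603.44256949 188.51721559] pos [593.40245762 191.11829385 333.60769764]
cam [315.9, 115.5] 0.69 [593.19735003 193.98470482]
cam_nose [287.5, 148.8] 0.91 [553.42349614 183.09677717]
nose 2516 58.1748541066538
235 37
```

View pics/finalc.png

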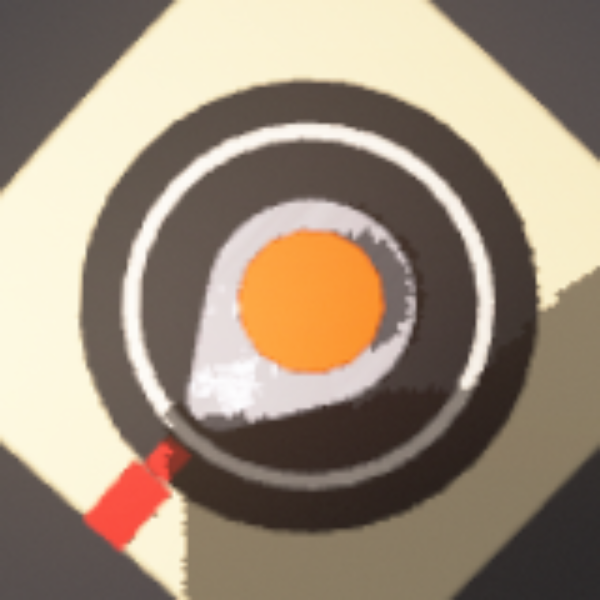

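The cam stands inside the ring. Its nose is at crop (190,412) and the red mark at (128,503), so the nose looks a few degrees off. I'll measure that.

```bash
cat > g.py <<'E'
from m import *
p=viewer.grab_frame('wrist');h=cv2.cvtColor(p['img'],cv2.COLOR_RGB2HSV)
rc=ring(p,np.array([592.4,191.7]),1)[0][:2];u=proj(p,[*rc,32],1)
yy,xx=np.mgrid[:400,:640];w=np.hypot(xx-u[0],yy-u[1])<75
def un(m,z): return np.array([onz(p,(x,y),z,1) for y,x in np.argwhere(m)])
big=lambda m:(lambda r:r[1]==1+np.argmax(r[2][1:,4]))(cv2.connectedComponentsWithStats(m.astype(np.uint8)))
cap=big(w&(h[...,0]>7)&(h[...,0]<20)&(h[...,1]>150)&(h[...,2]>150)); C=un(cap,97)
red=big(w&((h[...,0]<6)|(h[...,0]>172))&(h[...,1]>150)&(h[...,2]>150)); Rm=un(red,20)
ca=(C.max(0)+C.min(0))/2;print('ring',rc,'cap',C.mean(0),ca,cap.sum(),np.ptp(C,axis=0))
d=Rm.mean(0)-rc;print('red dir',np.degrees(np.arctan2(d[1],d[0])),np.hypot(*d),red.sum())
V=h[...,2].astype(int)
for t in (110,125,140):
    m=w&(V>t)&(np.hypot(xx-u[0],yy-u[1])<45)&(h[...,1]<70)
    m=big(m|cap);
    for z in (52,):
        Q=un(m,z);d=Q-C.mean(0);r=np.hypot(*d.T);k=(r>28)&(r<43)
        a=np.degrees(np.arctan2(d[k,1],d[k,0]))%360-360;print(t,k.sum(),r.max(),np.median(a),a.mean(),'tip',Q[r.argmax()],a[np.argmax(r[k])])
E
python3 g.py
```

```text
ring [592.49261884 191.47584145] cap [593.81494575 191.85608683] [593.68151194 191.81519654] 1130 [28.7983044  28.67857416]
red dir -167.09403087884982 67.30800718356032 216
110 263 39.6320505523385 -170.3709416997435 -170.39798007552386 tip [554.46925366 187.10046434] -173.10822299767128
125 214 39.02416482842058 -172.64878771503538 -171.90801322037507 tip [554.99664757 187.85294212] -174.1121744475864
140 205 39.02416482842058 -172.59038255183214 -171.76489648982292 tip [554.99664757 187.85294212] -174.1121744475864
```

Part of the nose is in the gripper's shadow, which biases the threshold. I'll shift the arm to clear it and look again.

>>> step_arm(
  plan=[-3,0,-3,0,0,0,-3,0,-3,0,0,0,0,0,0,0,0,0,0,0,0,0,0,0],
)

```text
time_s: 12.65
ee_pos: [516.4, 77.5, 237.0]
ee_rot: [179.8, -0.2, 55.9]
force: [0.4, 1.1, -0.6]
gripper_width: 65.0
gripper_force: 0.0
```

```bash
python3 g.py; python3 - <<'E'
from m import *
im=[]
for n in('wrist','side'):
    p=viewer.grab_frame(n);c=proj(p,[585,190,45],n=='wrist').astype(int);k=42
    a=cv2.resize(p['img'][c[1]-k:c[1]+k,c[0]-k:c[0]+k],(400,400),interpolation=cv2.INTER_CUBIC)
    im.append((255*(a/255.)**.5).astype(np.uint8))
save({'img':np.hstack(im)},'chk')
E
```

```text
ring [592.47652419 191.20625534] cap [593.47071312 191.3639216 ] [593.38069023 191.43416384] 721 [28.89793919 29.40111695]
red dir -167.03666314220038 73.80535150914251 195
110 203 40.42709315703739 -167.67521474913312 -168.15857801015352 tip [554.33018731 181.24615998] -165.50640314603993
125 194 40.32270858724556 -168.25659494899065 -168.17483329244084 tip [554.06851073 182.79728431] -167.73391952368476
140 187 39.73133863302666 -168.77927037429652 -168.12794208838127 tip [555.2206761  180.61618059] -164.30535806431845
```

View pics/chk.png

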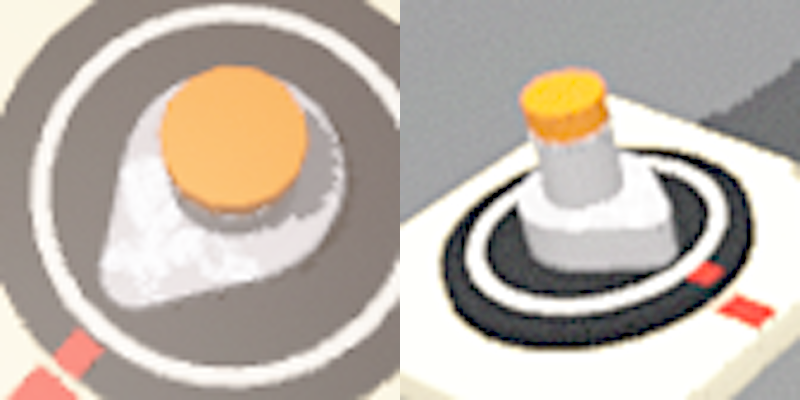

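The cam stands flat and is centred to about 1 mm. Its nose is at −168° and the red mark at −167°. The arm is clear, so I'll hand in.

```bash
python3 -c "
from workcell import env
print(env.job_done())"
```

```text
the job is handed in; nothing more can be done
None
```

I set the orange-capped steel cam down on the larger turntable, let go, and handed the job in. By the last images it stands flat, about 1 mm off centre in the ring, with its nose about 1° off the red mark; the arm went nowhere near the blue-capped cam.

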